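# Put the swapped display pieces back on their own stands

## Robot

A 6-joint arm with a two-finger parallel gripper is mounted at the origin on a cart in front of the work surface, level with it; the furniture and walls round the work are solid. World frame = base frame: x ahead of the robot, y to its left, z up, the work surface at z = 0. Lengths are in mm, angles in rad, forces in N, time in s.
With the tool pointing down it reaches from about 400 to 925 mm from the base axis. Payload 12.5 kg.
Tool frame: the origin (TCP) lies between the finger pads; the fingertips stand 25 mm ahead of it and the grasp point (between the pads) lies 6 mm ahead of it; z points along the fingers, y is the line along which they close (so a half turn about z gives the same grasp; the last joint's range is limited). The gripper opens to 95 mm and grips with 3 to 60 N. Pads are 20 mm wide; open, the fingers measure 119 mm over their backs; the gripper's body (75 mm by 180 mm) begins 59 mm behind the grasp point.
Start: joints at [-1.341, 0.491, 1.559, -0, 1.092, -0.106], TCP at [205.976, -590.1, 239.661] pointing down, gripper open.
Joint ranges: [-3.1, 3.1], [-0.84, 2.19], [0.05, 2.79], [-1.13, 4.28], [0.06, 2.93], [-2.69, 2.69]. Speed limits (rad/s): [2.22, 2.22, 2.79, 3.14, 3.14, 3.14].

## Interface

Orientations are given as [roll, pitch, yaw] about the fixed x, y, z axes, in that order (R = Rz(yaw) Ry(pitch) Rx(roll)).
In Python, from cell import state, read_camera, job_done, cut_out gives the robot as it stands. The module is installed in compiled form; this text tells all that it offers.
- The arm moves only by the tool jog_arm, never from a script. Its argument "motion" is a list of rows, each a list of 2 entries, a list of its own where there are three numbers: the shift along the tool's x, y, z in mm, then the turn about the tool's z in rad. A call has 1 to 5 rows; each row is the pose to reach, as a shift and turn from the pose commanded when the call began, along the tool's axes at that moment; what a row does not reach only later rows make up. A row lasts 1/10 s, in which the tool goes at most 50 mm and 8.59 degrees, less where a joint would pass 70% of its speed; a pose out of reach is approached as far as the arm can. A call with a gripper value outside its range is refused whole. "grip" is the closure, from 0 (fully open) to 1 (shut), set as the call begins (left out, the last holds). The fingers move at their own pace and stop on an object; the grip force is fixed at half the most. Time passes only in rows, so rows that repeat a pose let the fingers close. It gives the time, the measured TCP pose, the force, the opening and the grip force at its end, in the units of the state.
- state(): the state, without advancing time (a new reading comes with each control period).
- read_camera(name): name is "scene" or "top" or "wrist"; returns a dict with "img" (384x512x3 uint8, blue, green, red), "vertical_fov" (degrees; the focal length in pixels is half the picture's height over the tangent of half this angle, whatever the lens; pixels are square), "cx", "cy" (the principal point, pixels), "k1" (the pictures are not rectified: a ray, as slopes to the right and down, at radius r is drawn at 1 + k1 r^2 times it, then the intrinsics apply), "extrinsics" (4x4, takes a point from camera to world coordinates). Camera axes: x right, y up, looking along -z (the intrinsics and any distortion apply to the point x, -y, -z); pixel columns grow to the right and rows downward; lengths in mm; the calibration is good to about 2 mm. A picture is of the moment at which its call begins. There is no depth.
- job_done(): hands the job in; it is judged then, once.
Trained networks look in a picture, given as the dict that the camera call returned (one of the last four; its "shot" number tells which), for a name from the list of things; names that differ only in an ending like _2 or _b are one class to them, and where a whole thing is asked for, a point or a joint stands for the part that bears it (a point fixed in the world has none). Each returns a list of dicts, best first, with "p" (0 to 1); they miss things now and then, are a little off and sometimes report something else, mostly with a low value. They report only what shows in the picture. A call takes as long as a camera call.
- cut_out(name, picture): "region" (384x512 bool, what is visible of it) and "box" ([left, top, right, bottom] in pixels, round what is visible of it).
The state is a dict: "t": time; "joints": joint angles; "qvel": joint speeds; "tau": joint torques, N m; "eef_pos": TCP position; "tcp_rot": TCP orientation; "ft_force": force on the tool from outside, world axes, zero at the start; "moment": the same for the moment, N m; "opening": opening from 0.0 (shut) to 1.0 (fully open); "grip_force": force on a finger pad.
Only numpy, scipy, OpenCV 4.12 (cv2) and the standard library are available. Lean on these libraries where they do the work, as an engineer would, in place of code of your own. Each camera call takes 0.05 s, during which the arm holds its last target. There are 200 camera calls.

## Task

The three pieces on the round display stands have been mixed up: put each back in the middle of its own stand, the wine-red ring box on the wine-red stand, the navy-blue ring box on the navy-blue stand and the amber oil bottle on the yellow stand. The round cork mat is free if you need somewhere to park a piece on the way. Keep every piece upright, leave the bell, the glass candle and the note pad where they are, and let go of everything at the end.

Things in the scene. Friction and masses are not known exactly. Their poses are not given: they have to be found in the camera images.
- wine_box_mid (a point): wine-red ring box with a gold band, closed, 50 x 50 x 42 mm high, about 60 g; point at its centre, 21 mm above its underside; x and y are square to its sides, z up. It starts on the navy-blue stand.
- navy_box_mid (a point): navy-blue ring box with a gold band, closed, 50 x 50 x 42 mm high, about 60 g; point at its centre, 21 mm above its underside; x and y are square to its sides, z up. It starts on the yellow stand.
- oil_bottle_mid (a point): amber oil bottle with a picture label and a black dropper top, upright, 102 mm high, about 70 g: round body 33 mm across up to 70 mm above its underside, then a narrower cap (24 mm) and dropper bulb (13 mm). The point is half-way up, 51 mm above its underside, on the body; z up. It starts on the wine-red stand.
- stand_wine_top (a point): round display stand, 100 mm across and 12 mm high, brass edge, wine-red felt top; fixed to the table. The point is the centre of the felt top, z up. At the start it carries the oil bottle.
- stand_navy_top (a point): round display stand, 100 mm across and 12 mm high, brass edge, navy-blue felt top; fixed to the table. The point is the centre of the felt top, z up. At the start it carries the wine-red ring box.
- stand_yellow_top (a point): round display stand, 100 mm across and 12 mm high, brass edge, yellow felt top; fixed to the table. The point is the centre of the felt top, z up. At the start it carries the navy-blue ring box.
- mat_top (a point): round cork mat, 100 mm across and 4 mm thick, fixed, empty at the start; the point is the centre of its top face. A parking place; nothing belongs on it at the end.
- bell: bystander: silver counter bell with a black foot, 80 mm across, 70 mm high, loose; origin at the centre of its underside
- candle: bystander: green candle in a clear glass jar, 76 mm across, 90 mm high, loose; origin at the centre of its underside
- pad: bystander: block of yellow note paper, 63 x 63 x 27 mm high, loose; origin at the centre of its underside

How it is judged:
By the outcome, as a careful person would: the job done as asked, in the order asked, and still so for the second after the job is handed in, with the robot touching nothing.
It also fails if it takes over 122 s, if anything falls off the work surface, if the arm or the gripper's body presses on something with over 40 N, if the wrist force passes 120 N, or if a joint passes its speed limit or range.

## Working session

There is one attempt and no reset: what is moved stays moved. The work goes in short steps, Python scripts to look and compute and a tool call to move; the robot and the scene stay as the last step left them, time stands still between calls to the robot, and variables do not carry over. Pictures are saved under pics/ and viewed, at most 14 in all, crops included, and the job is handed in when it is done.

Besides the shell and the picture viewer there is one more tool, called after "Call:" by a JSON object that holds its "op" and its "data", one argument or row to a line. jog_arm: Moves the arm, as the interface text tells. Its arguments: {"type":"object","properties":{"motion":{"type":"array"},"grip":{"type":"number"}},"required":["motion"]}

```bash
mkdir -p pics
cat > h.py <<'E'
import numpy as np, cv2
from cell import *
def ray(pic,u,v):
    f=pic["img"].shape[0]/2/np.tan(np.radians(pic["vertical_fov"])/2)
    d=np.array([(u-pic["cx"])/f,(v-pic["cy"])/f]); s=d.copy()
    for _ in range(30): s=d/(1+pic["k1"]*(s@s))
    E=np.array(pic["extrinsics"]); return E[:3,3],E[:3,:3]@np.array([s[0],-s[1],-1])
def atz(pic,u,v,z):
    o,d=ray(pic,u,v); return o+d*(z-o[2])/d[2]
def proj(pic,P):
    E=np.array(pic["extrinsics"]); p=E[:3,:3].T@(np.array(P,float)-E[:3,3])
    f=pic["img"].shape[0]/2/np.tan(np.radians(pic["vertical_fov"])/2)
    s=np.array([p[0],-p[1]])/-p[2]; s=s*(1+pic["k1"]*(s@s)); return s*f+[pic["cx"],pic["cy"]]
E
cat > a.py <<'E'
from h import *
s=state(); print(s["t"],s["eef_pos"],s["tcp_rot"],s["opening"])
ims=[]
for n in ["top","scene"]:
    p=read_camera(n); ims.append(p["img"]); print(n,np.round(p["extrinsics"],2).tolist(),p["vertical_fov"],p["k1"])
    for k in ["wine_box_mid","navy_box_mid","oil_bottle_mid","stand_wine_top","stand_navy_top","stand_yellow_top","mat_top","bell","candle","pad"]:
        r=cut_out(k,p)
        for q in r[:2]:
            b=q["box"]; m=np.argwhere(q["region"]).mean(0)[::-1]
            print(k,round(q["p"],2),np.round(b),np.round(m,1),np.round(atz(p,*m,20)[:2]))
    cv2.imwrite(f"pics/{n}.png",cv2.resize(p["img"],(800,600)))
E
python3 a.py
```

```text
0.0 [ 205.92523997 -589.86040229  239.04269653] [-3.14041457e+00 -1.14142387e-04  3.35823673e-01] 1.000915463111227
top [[-0.0, 0.98, -0.19, 367.74], [-1.0, -0.0, -0.0, -166.66], [-0.0, 0.19, 0.98, 1049.97], [0.0, 0.0, 0.0, 1.0]] 57.42924672390081 -0.06644836349355546
wine_box_mid 0.61 [222. 227. 246. 249.] [232.  236.2] [430. -88.]
stand_wine_top 0.81 [158. 208. 192. 240.] [175.1 223.8] [467.  81.]
stand_wine_top 0.57 [345. 201. 363. 223.] [352.8 211.9] [ 500. -446.]
stand_navy_top 0.93 [216. 219. 248. 252.] [232.  236.2] [430. -88.]
stand_yellow_top 0.56 [331. 198. 363. 233.] [345.5 216.1] [ 488. -423.]
stand_yellow_top 0.53 [216. 220. 250. 254.] [231.8 236.1] [431. -87.]
mat_top 0.77 [281. 189. 314. 215.] [295.  201.4] [ 533. -275.]
candle 0.83 [338. 152. 370. 181.] [353.5 164.6] [ 645. -456.]
pad 0.87 [154. 172. 182. 194.] [165.4 183.1] [590. 115.]
scene [[-0.7, 0.46, -0.55, -222.52], [-0.71, -0.45, 0.54, 606.97], [0.0, 0.77, 0.64, 1007.22], [0.0, 0.0, 0.0, 1.0]] 42.55994499078729 -0.003461022552794335
wine_box_mid 0.85 [266. 223. 283. 247.] [273.4 235.4] [438. -99.]
stand_wine_top 0.65 [195. 256. 236. 284.] [215.4 271. ] [454. 100.]
stand_navy_top 0.54 [253. 230. 284. 258.] [265.7 246.5] [424. -54.]
mat_top 0.8 [276. 186. 299. 205.] [286.8 194.4] [ 532. -253.]
bell 0.61 [256. 145. 281. 174.] [269.1 160.4] [ 691. -338.]
candle 0.57 [292. 130. 314. 166.] [302.1 146.4] [ 668. -476.]
candle 0.26 [208. 240. 218. 268.] [214.4 256.4] [494.  69.]
pad 0.77 [158. 236. 194. 262.] [177.4 249.2] [584. 124.]
```

View pics/top.png

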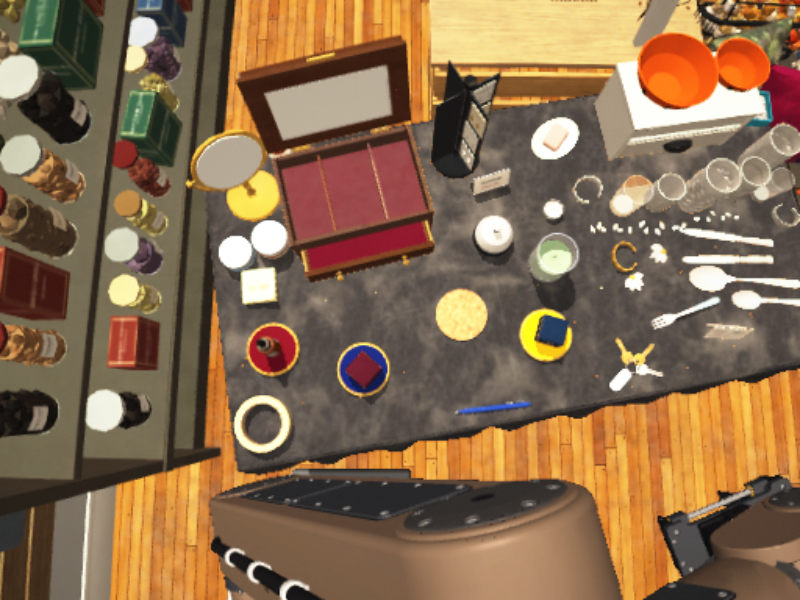

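View pics/scene.png

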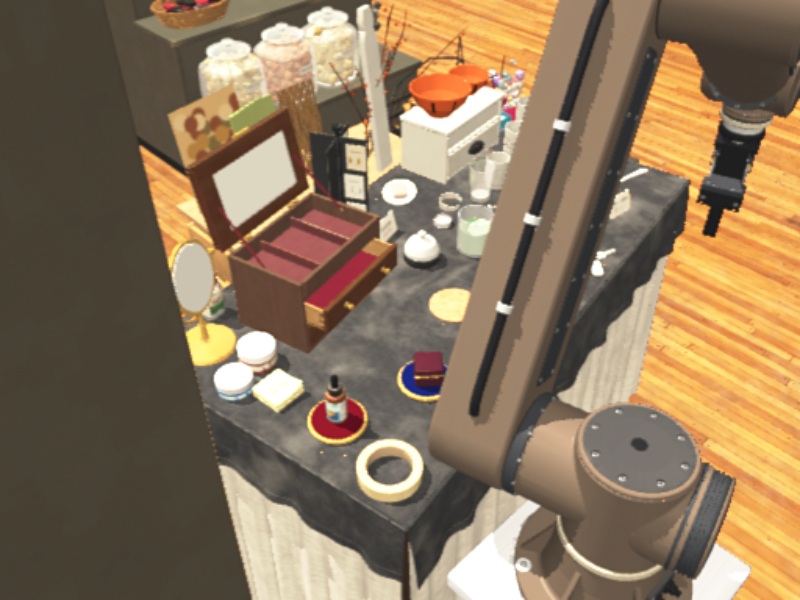

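The top view (800×600) shows the wine stand with the bottle at (272,350), and the navy stand with the wine box at (363,369). The yellow stand with the navy box is at (546,334), off centre. The empty mat is at (461,315), the candle at (553,257), the bell at (493,235) and the pad at (259,286). The scene view agrees, and the tall shelf is on the left beyond the table edge. I'll move over the row with yaw turned to 90°.

Call:
{"op": "jog_arm", "data": {
  "motion": [
    [[32, -16, 0], -0.14],
    [[64, -33, 0], -0.28],
    [[96, -49, 0], -0.42],
    [[128, -66, 0], -0.56],
    [[160, -82, 0], -0.7]
  ],
  "grip": 0
}}

```text
t: 1.6
eef_pos: [330.8, -458.8, 239.8]
tcp_rot: [3.141, 0.0, 1.041]
ft_force: [0.7, 0.1, -0.1]
opening: 1.001
grip_force: 0.0
```

Call:
{"op": "jog_arm", "data": {
  "motion": [
    [[38, 1, 0], -0.12],
    [[76, 2, 0], -0.24],
    [[114, 3, 0], -0.36],
    [[152, 4, 0], -0.48],
    [[189, 5, 0], -0.535]
  ]
}}

```text
t: 2.1
eef_pos: [431.4, -298.5, 239.8]
tcp_rot: [3.141, 0.0, 1.575]
ft_force: [0.3, 0.2, -0.2]
opening: 0.996
grip_force: 0.0
```

```bash
cat > m.py <<'E'
from h import *
def circ(p,lo,hi,z,c,R=60):
    # fit stand circle in rectified world plane z around guess c, 2 px/mm
    H=120; pts=np.float32([[c[0]+a,c[1]+b] for a in(-H,H) for b in(-H,H)])
    uv=np.float32([proj(p,[*q,z]) for q in pts])
    X,Y=np.meshgrid(np.arange(-H,H,.5),np.arange(-H,H,.5),indexing="ij")
    W=np.stack([c[0]+X,c[1]+Y,np.full_like(X,z)],-1).reshape(-1,3)
    E=np.array(p["extrinsics"]); q=(W-E[:3,3])@E[:3,:3]; s=np.stack([q[:,0],-q[:,1]],1)/-q[:,2:]
    f=p["img"].shape[0]/2/np.tan(np.radians(p["vertical_fov"])/2)
    s=s*(1+p["k1"]*(s**2).sum(1,keepdims=True))*f+[p["cx"],p["cy"]]
    mp=s.reshape(*X.shape,2).astype(np.float32)
    return cv2.remap(p["img"],mp[...,0],mp[...,1],cv2.INTER_LINEAR,borderValue=(0,0,0))
if __name__=="__main__":
    s=state(); print(s["t"],np.round(s["eef_pos"],1),np.round(s["tcp_rot"],3))
    p=read_camera("top")
    t=[circ(p,0,0,z,c) for c,z in [((467,85),12),((430,-88),12),((488,-423),12),((533,-275),4)]]
    t=[cv2.resize(x,(390,290)) if 0 else x[::-1,::-1] for x in t]  # up=+x, left=+y
    t=[cv2.resize(x,(290,290)) for x in t]
    for x in t: cv2.line(x,(145,0),(145,289),(255,255,255),1); cv2.line(x,(0,145),(289,145),(255,255,255),1)
    w=read_camera("wrist"); print(np.round(w["extrinsics"],2).tolist(),w["vertical_fov"],w["k1"])
    cv2.imwrite("pics/rect.png",np.vstack([np.hstack(t[:2]),np.hstack(t[2:])]))
    cv2.imwrite("pics/w1.png",w["img"])
E
python3 m.py
```

```text
2.1 [ 431.4 -298.5  239.8] [3.141 0.    1.575]
[[1.0, -0.01, -0.0, 432.48], [0.01, 0.96, 0.29, -213.36], [0.0, -0.29, 0.96, 385.24], [0.0, 0.0, 0.0, 1.0]] 70.15069185105595 -0.03453807913439687
```

View pics/rect.png

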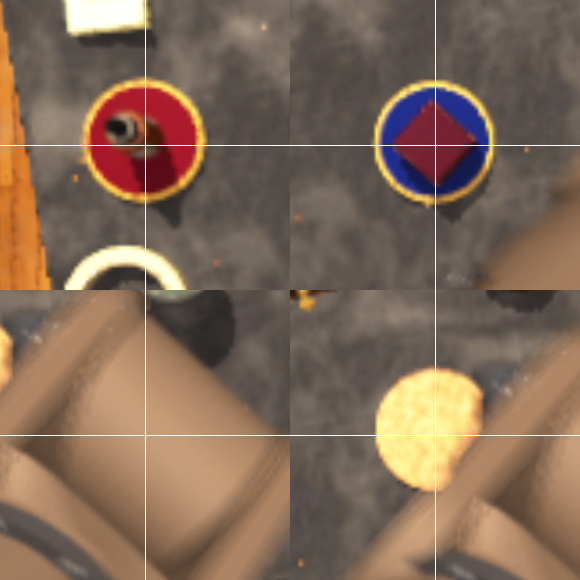

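View pics/w1.png

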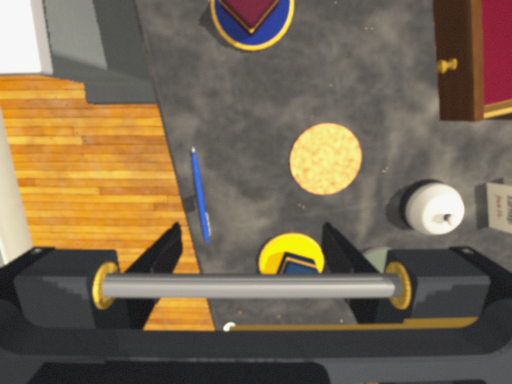

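In the rectified patches (0.83 mm/px) the wine stand centre comes out near (471,85), the navy stand near (433,-87) and the mat near (538,-276). The wrist view shows the navy stand at (252,8), the mat at (326,158) and the yellow stand at (292,262). The wine box stands on the navy stand turned about 45°. I'll approach the bottle next.

Call:
{"op": "jog_arm", "data": {
  "motion": [
    [[45, 8, 0], 0],
    [[90, 16, 0], 0],
    [[135, 24, 0], 0],
    [[180, 32, 0], 0],
    [[225, 40, 0], 0]
  ]
}}

```text
t: 2.7
eef_pos: [470.8, -73.7, 239.8]
tcp_rot: [3.141, 0.0, 1.57]
ft_force: [0.7, 0.5, 0.8]
opening: 1.003
grip_force: 0.0
```

Call:
{"op": "jog_arm", "data": {
  "motion": [
    [[43, 0, 0], 0],
    [[43, 0, 0], 0]
  ]
}}

```text
t: 2.9
eef_pos: [470.4, -28.6, 239.8]
tcp_rot: [3.142, -0.0, 1.574]
ft_force: [0.1, -0.0, 0.1]
opening: 1.0
grip_force: 0.0
```

```bash
cat > w.py <<'E'
from h import *
import sys
# usage: w.py out name...  : wrist detections
s=state(); print(round(s["t"],2),np.round(s["eef_pos"],1),np.round(s["tcp_rot"],3),round(s["opening"],2))
p=read_camera("wrist"); np.save("last.npy",p,allow_pickle=True)
img=p["img"].copy()
Z=dict(stand_wine_top=12,stand_navy_top=12,stand_yellow_top=12,mat_top=4)
for k in sys.argv[2:]:
    for q in cut_out(k,p)[:1]:
        m=q["region"].astype(np.uint8); cs=max(cv2.findContours(m,0,1)[0],key=cv2.contourArea)
        if k in Z:
            # hull of outline mapped to table plane, min enclosing circle
            w=np.float32([atz(p,*c[0],Z[k])[:2] for c in cs]); c,r=cv2.minEnclosingCircle(w); print(k,round(q["p"],2),q["box"],np.round(c,1),round(r,1))
        else:
            w=np.float32([atz(p,*c[0],54)[:2] for c in cs]); r=cv2.minAreaRect(w)
            print(k,round(q["p"],2),q["box"],"rect@54",np.round(r[0],1),np.round(r[1],1),r[2])
        cv2.drawContours(img,[cs],-1,(0,255,0),1)
cv2.imwrite("pics/"+sys.argv[1]+".png",img)
E
python3 w.py w2 oil_bottle_mid stand_wine_top wine_box_mid stand_navy_top
```

```text
2.9 [470.4 -28.6 239.8] [ 3.142 -0.     1.574] 1.0
oil_bottle_mid 0.66 [235.1, 66.7, 269.5, 98.1] rect@54 [472.4  87.3] [33.4 35.2] 13.106316566467285
stand_wine_top 0.74 [213.2, 43.4, 291.9, 128.5] [471.1  88.1] 50.0
wine_box_mid 0.96 [195.6, 195.7, 249.9, 247.7] rect@54 [432.3 -82.4] [58.7 52.7] 47.652549743652344
stand_navy_top 0.85 [192.6, 175.9, 259.9, 243.1] [432.8 -83.9] 49.7
```

View pics/w2.png

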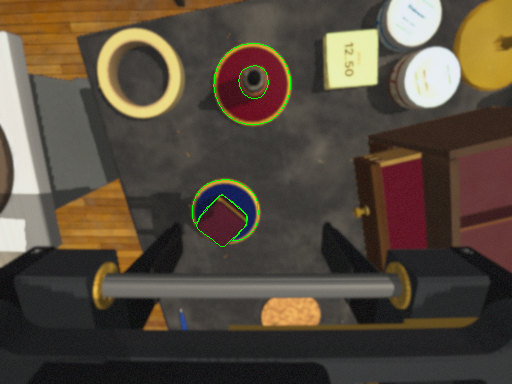

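The wrist view shows the bottle at (253,82) on the wine stand, with its black bulb at about (254,76), and the wine box on the navy stand.

Run:
```python
from h import *
p=np.load("last.npy",allow_pickle=True).item()
print(atz(p,254,76,114),atz(p,253,82.5,82),p["extrinsics"][:3,3] if hasattr(p["extrinsics"],"shape") else 0)
b=np.array(p["img"])[55:115,225:285]
for c in [(471,87),(471,84),(472,90)]:
  print(c,[np.round(proj(p,[*c,z]),1).tolist() for z in (12,82,114)])
cv2.imwrite("pics/b.png",cv2.resize(b,(600,600),interpolation=cv2.INTER_CUBIC))
s=read_camera("scene")
for n in ["oil_bottle_mid","stand_wine_top"]:
  for q in cut_out(n,s)[:1]:
    cs=max(cv2.findContours(q["region"].astype(np.uint8),0,1)[0],key=cv2.contourArea)
    w=np.float32([atz(s,*c[0],12)[:2] for c in cs]); print(n,q["box"],q["p"],cv2.minEnclosingCircle(w), w.min(0),w.max(0))
cv2.imwrite("pics/s2.png",cv2.resize(s["img"][235:300,180:260],(800,600),interpolation=cv2.INTER_CUBIC))
```

```text
[472.64805781  86.45686353 114.        ] [471.93502119  84.09499785  82.        ] [470.24867349  53.11387533 385.09332352]
(471, 87) [[251.9, 86.0], [252.1, 79.5], [252.2, 75.4]]
(471, 84) [[251.9, 88.5], [252.1, 82.6], [252.2, 78.8]]
(472, 90) [[252.7, 83.5], [253.1, 76.4], [253.3, 71.9]]
oil_bottle_mid [208.3, 240.9, 217.9, 271.3] 0.81 ((505.0309143066406, 60.748565673828125), 55.0823860168457) [457.9988    26.386204] [550.97375 100.14641]
stand_wine_top [199.1, 257.9, 232.9, 286.5] 0.71 ((464.63812255859375, 91.64769744873047), 50.549476623535156) [417.07416  42.3858 ] [515.1064  138.73106]
```

View pics/b.png

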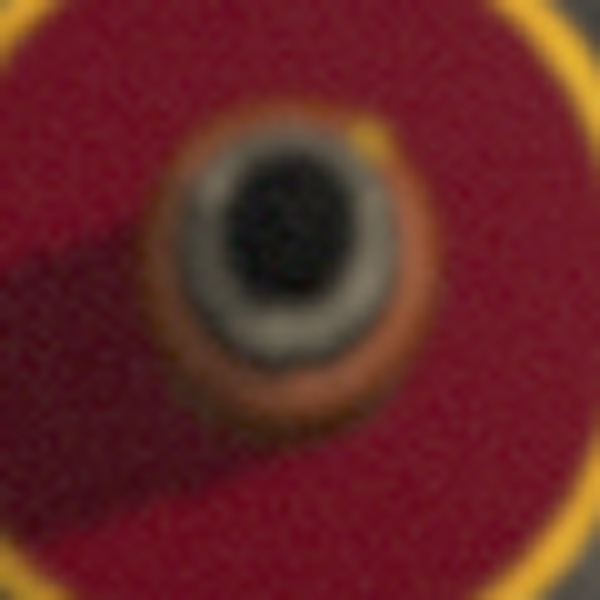

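The body and bulb put the bottle axis near (472.5, 85), with the stand centre near (471, 87).

Call:
{"op": "jog_arm", "data": {
  "motion": [
    [[38, 1, 0], 0],
    [[76, 2, 0], 0],
    [[113.5, 2, 0], 0],
    [[113.5, 2, 45], 0],
    [[113.5, 2, 85], 0]
  ]
}}

```text
t: 3.8
eef_pos: [473.0, 82.0, 154.0]
tcp_rot: [3.139, 0.0, 1.572]
ft_force: [1.3, -0.2, -0.4]
opening: 1.001
grip_force: 0.0
```

Call:
{"op": "jog_arm", "data": {
  "motion": [
    [[0, 0, 30], 0],
    [[0, 0, 60], 0],
    [[0, 0, 85], 0],
    [[0, 0, 85], 0],
    [[0, 0, 85], 0]
  ]
}}

```text
t: 4.3
eef_pos: [472.9, 81.2, 69.8]
tcp_rot: [-3.141, 0.0, 1.57]
ft_force: [-0.0, 0.1, 0.2]
opening: 1.0
grip_force: 0.0
```

Call:
{"op": "jog_arm", "data": {
  "motion": [
    [[0, 0, 0], 0],
    [[0, 0, 0], 0],
    [[0, 0, 0], 0],
    [[0, 0, 0], 0],
    [[0, 0, 0], 0]
  ],
  "grip": 1
}}

```text
t: 4.8
eef_pos: [472.8, 81.6, 69.9]
tcp_rot: [3.141, 0.0, 1.571]
ft_force: [-0.2, 0.1, -0.4]
opening: 0.637
grip_force: 0.0
```

Call:
{"op": "jog_arm", "data": {
  "motion": [
    [[0, 0, 0], 0],
    [[0, 0, 0], 0],
    [[0, 0, 0], 0],
    [[0, 0, 0], 0],
    [[0, 0, 0], 0]
  ]
}}

```text
t: 5.3
eef_pos: [472.6, 81.6, 69.5]
tcp_rot: [-3.141, 0.0, 1.571]
ft_force: [-0.4, -0.1, -0.5]
opening: 0.336
grip_force: 30.0
```

Call:
{"op": "jog_arm", "data": {
  "motion": [
    [[0, 0, -30], 0],
    [[0, 0, -70], 0],
    [[-45, 8, -70], 0],
    [[-90, 16, -70], 0],
    [[-135, 24, -70], 0]
  ]
}}

```text
t: 5.8
eef_pos: [496.8, -54.7, 140.0]
tcp_rot: [3.141, 0.0, 1.572]
ft_force: [1.4, 0.1, -1.6]
opening: 0.333
grip_force: 30.0
```

Call:
{"op": "jog_arm", "data": {
  "motion": [
    [[-45, 8, 0], 0],
    [[-90, 16, 0], 0],
    [[-135, 24, 0], 0],
    [[-180, 32, 0], 0],
    [[-225, 41, 0], 0]
  ]
}}

```text
t: 6.3
eef_pos: [537.5, -280.4, 139.5]
tcp_rot: [-3.141, -0.0, 1.571]
ft_force: [0.5, -0.7, -0.8]
opening: 0.334
grip_force: 30.0
```

Call:
{"op": "jog_arm", "data": {
  "motion": [
    [[0, 0, 0], 0],
    [[0, 0, 0], 0],
    [[0, 0, 0], 0]
  ]
}}

```text
t: 6.6
eef_pos: [537.3, -277.5, 139.4]
tcp_rot: [-3.141, -0.001, 1.571]
ft_force: [0.4, -0.3, -0.3]
opening: 0.331
grip_force: 30.0
```

```bash
python3 w.py w3 oil_bottle_mid mat_top navy_box_mid stand_yellow_top wine_box_mid stand_navy_top
```

```text
6.6 [ 537.3 -277.5  139.4] [-3.141e+00 -1.000e-03  1.571e+00] 0.33
oil_bottle_mid 0.91 [224.8, 195.4, 281.0, 270.8] rect@54 [ 537.6 -303.5] [49.9 77.5] 0.0464891716837883
mat_top 0.85 [204.0, 141.5, 299.4, 226.1] [ 537.2 -274.5] 50.9
navy_box_mid 0.73 [213.9, 309.6, 245.7, 326.6] rect@54 [ 515.4 -393.5] [22.7 32. ] 87.62376403808594
stand_yellow_top 0.95 [217.1, 296.9, 259.7, 328.2] [ 522.5 -423.2] 29.0
wine_box_mid 0.95 [95.5, 0.5, 151.7, 28.6] rect@54 [ 442.2 -122.9] [18.2 41.4] 88.76652526855469
stand_navy_top 0.81 [81.6, 0.0, 189.2, 50.7] [ 433.9 -100.4] 47.3
```

View pics/w3.png

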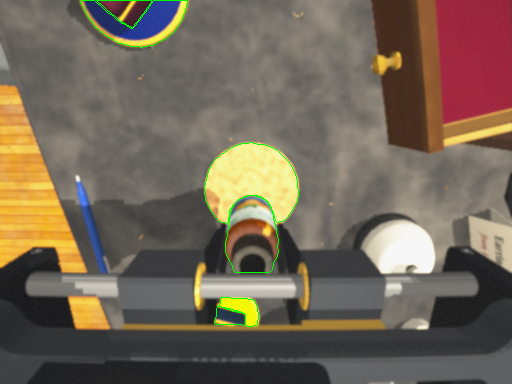

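The wrist view shows the bottle held upright at (252,235) over the mat at (251,185). The measured mat centre (537,-274.5) fits, so I'll lower it there.

Call:
{"op": "jog_arm", "data": {
  "motion": [
    [[0, 0, 35], 0],
    [[0, 0, 65], 0],
    [[0, 0, 76], 0],
    [[0, 0, 76], 0],
    [[0, 0, 76], 0]
  ]
}}

```text
t: 7.45
eef_pos: [538.0, -278.6, 64.2]
tcp_rot: [3.141, 0.0, 1.571]
ft_force: [-0.3, -0.0, -0.9]
opening: 0.332
grip_force: 30.0
```

Call:
{"op": "jog_arm", "data": {
  "motion": [
    [[0, 0, 0.5], 0],
    [[0, 0, 1], 0],
    [[0, 0, 1], 0]
  ]
}}

```text
t: 7.75
eef_pos: [537.8, -278.5, 63.1]
tcp_rot: [3.141, 0.001, 1.571]
ft_force: [0.7, -0.8, -0.9]
opening: 0.336
grip_force: 30.0
```

Call:
{"op": "jog_arm", "data": {
  "motion": [
    [[0, 0, 0], 0],
    [[0, 0, 0], 0],
    [[0, 0, 0], 0],
    [[0, 0, 0], 0],
    [[0, 0, 0], 0]
  ],
  "grip": 0
}}

```text
t: 8.25
eef_pos: [537.7, -278.4, 62.7]
tcp_rot: [3.142, 0.0, 1.571]
ft_force: [0.4, -0.2, -0.3]
opening: 0.699
grip_force: 0.0
```

Call:
{"op": "jog_arm", "data": {
  "motion": [
    [[0, 0, 0], 0],
    [[0, 0, -10], 0],
    [[0, 0, -50], 0],
    [[0, 0, -95], 0],
    [[0, 0, -140], 0]
  ]
}}

```text
t: 8.75
eef_pos: [537.4, -278.2, 204.9]
tcp_rot: [-3.141, -0.0, 1.571]
ft_force: [1.0, -0.6, 0.9]
opening: 0.998
grip_force: 0.0
```

Call:
{"op": "jog_arm", "data": {
  "motion": [
    [[23, -35, 0], 0],
    [[46, -70, 0], 0],
    [[68, -105, 0], 0],
    [[68, -105, 0], 0],
    [[68, -105, 0], 0]
  ]
}}

```text
t: 9.25
eef_pos: [432.8, -210.5, 203.8]
tcp_rot: [3.14, 0.001, 1.571]
ft_force: [0.9, -0.2, -0.6]
opening: 1.0
grip_force: 0.0
```

Call:
{"op": "jog_arm", "data": {
  "motion": [
    [[0, 0, 0], 0],
    [[0, 0, 0], 0]
  ]
}}

```text
t: 9.45
eef_pos: [433.4, -211.0, 202.6]
tcp_rot: [3.141, 0.0, 1.571]
ft_force: [-0.3, 0.7, 0.3]
opening: 0.999
grip_force: 0.0
```

```bash
python3 w.py w4 wine_box_mid stand_navy_top stand_wine_top
python3 - <<'E'
import cv2
i=cv2.imread("pics/w4.png"); cv2.imwrite("pics/w4c.png",cv2.resize(i[0:200,130:400],None,fx=2.9,fy=2.9,interpolation=cv2.INTER_CUBIC))
E
```

```text
9.45 [ 433.4 -211.   202.6] [3.141 0.    1.571] 1.0
wine_box_mid 0.75 [218.2, 36.2, 278.8, 108.6] rect@54 [429.6 -89.3] [49.  48.6] 48.01797103881836
stand_navy_top 0.91 [205.9, 26.8, 294.3, 121.4] [432.5 -85.8] 49.6
stand_wine_top 0.69 [213.0, 34.9, 278.0, 108.5] [428.9 -83.8] 37.2
```

View pics/w4c.png

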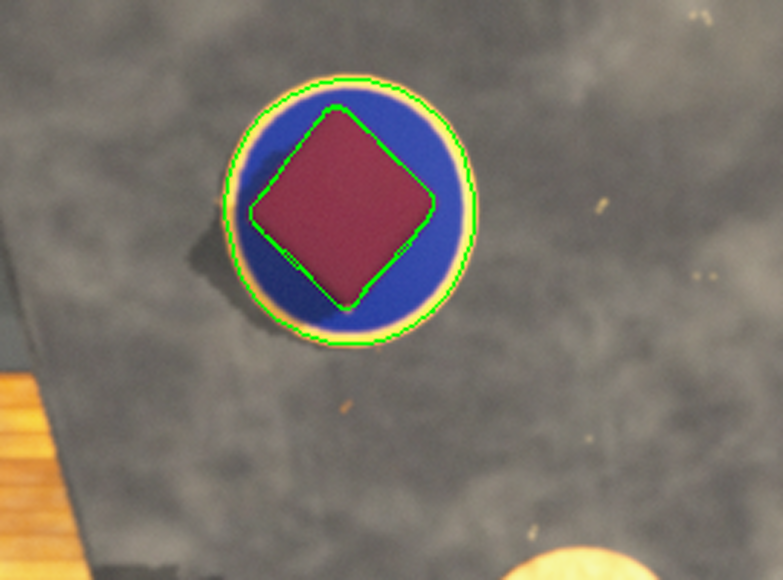

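The crop shows the box cleanly outlined as a 49 mm square at 48°, centre (429.6,-89.3). The navy stand centre is about (432.5,-86).

Call:
{"op": "jog_arm", "data": {
  "motion": [
    [[25, -1, 0], 0.147],
    [[50, -2, 0], 0.294],
    [[75, -3, 0], 0.44],
    [[100, -3.5, 0], 0.587],
    [[121.7, -3.5, 0], 0.733]
  ]
}}

```text
t: 10.15
eef_pos: [429.1, -87.7, 202.5]
tcp_rot: [-3.141, 0.0, 0.832]
ft_force: [-0.1, -0.1, 0.4]
opening: 0.999
grip_force: 0.0
```

Call:
{"op": "jog_arm", "data": {
  "motion": [
    [[0, 0, 0], 0],
    [[0, 0, 45], 0],
    [[0, 0, 90], 0],
    [[0, 0, 130], 0],
    [[0, 0, 160.5], 0]
  ]
}}

```text
t: 10.65
eef_pos: [429.0, -89.4, 40.0]
tcp_rot: [-3.141, 0.0, 0.842]
ft_force: [1.1, 0.3, 0.1]
opening: 1.0
grip_force: 0.0
```

Call:
{"op": "jog_arm", "data": {
  "motion": [
    [[0, 0, 0], 0],
    [[0, 0, 0], 0],
    [[0, 0, 0], 0]
  ]
}}

```text
t: 10.95
eef_pos: [429.9, -89.3, 43.5]
tcp_rot: [3.14, -0.001, 0.839]
ft_force: [0.8, 0.2, 0.0]
opening: 1.0
grip_force: 0.0
```

Call:
{"op": "jog_arm", "data": {
  "motion": [
    [[0, 0, 0], 0],
    [[0, 0, 0], 0],
    [[0, 0, 0], 0],
    [[0, 0, 0], 0],
    [[0, 0, 0], 0]
  ],
  "grip": 1
}}

```text
t: 11.45
eef_pos: [429.2, -88.7, 42.3]
tcp_rot: [3.141, -0.0, 0.838]
ft_force: [-0.2, -0.3, 0.5]
opening: 0.638
grip_force: 0.0
```

Call:
{"op": "jog_arm", "data": {
  "motion": [
    [[0, 0, 0], 0],
    [[0, 0, 0], 0],
    [[0, 0, 0], 0]
  ]
}}

```text
t: 11.75
eef_pos: [429.2, -88.7, 42.1]
tcp_rot: [-3.142, 0.0, 0.838]
ft_force: [0.0, -0.1, 1.7]
opening: 0.524
grip_force: 30.0
```

Call:
{"op": "jog_arm", "data": {
  "motion": [
    [[0, 0, -40], 0],
    [[27, -10, -60], -0.147],
    [[54, -21, -60], -0.294],
    [[81, -31, -60], -0.44],
    [[109, -42, -60], -0.587]
  ]
}}

```text
t: 12.25
eef_pos: [471.2, 21.4, 102.3]
tcp_rot: [3.141, 0.0, 1.431]
ft_force: [-0.2, 0.6, -1.0]
opening: 0.524
grip_force: 30.0
```

Call:
{"op": "jog_arm", "data": {
  "motion": [
    [[0, 0, 0], -0.146],
    [[0, 0, 0], -0.146],
    [[0, 0, 0], -0.146],
    [[0, 0, 0], -0.146],
    [[0, 0, 0], -0.146]
  ]
}}

```text
t: 12.75
eef_pos: [470.8, 19.9, 102.1]
tcp_rot: [-3.142, 0.0, 1.568]
ft_force: [0.1, 0.1, -0.7]
opening: 0.53
grip_force: 30.0
```

```bash
python3 w.py w5 wine_box_mid stand_wine_top
```

```text
12.75 [470.8  19.9 102.1] [-3.142  0.     1.568] 0.53
wine_box_mid 0.87 [204.0, 200.7, 298.8, 302.3] rect@54 [471.1   7.7] [59.7 70.8] 89.83662414550781
stand_wine_top 0.81 [191.5, 65.4, 312.4, 186.0] [470.7  88.8] 49.9
```

View pics/w5.png

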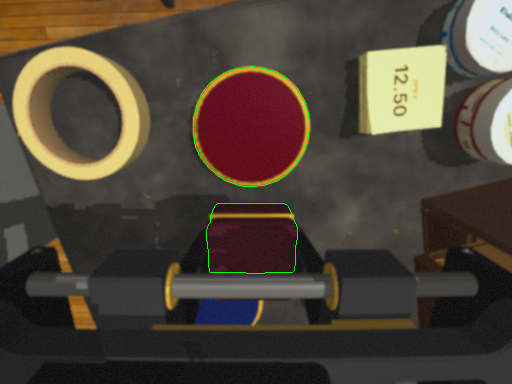

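The wrist view shows the empty wine stand at (252,126) and the held box's front bottom edge at row 204.

Run:
```python
from h import *
p=np.load("last.npy",allow_pickle=True).item()
print(atz(p,252,203.5,72),atz(p,210,204,72),atz(p,296,204,72), atz(p,252,298,114))
```

```text
[471.52070493  43.16149297  72.        ] [443.09639215  42.87809345  72.        ] [501.30859313  42.71753286  72.        ] [ 4.71331582e+02 -3.30643362e-01  1.14000000e+02]
```

Call:
{"op": "jog_arm", "data": {
  "motion": [
    [[35, 0, 0], 0],
    [[68.5, 0, 0], 0],
    [[68.5, 0, 0], 0],
    [[68.5, 0, 30], 0],
    [[68.5, 0, 52], 0]
  ]
}}

```text
t: 13.4
eef_pos: [471.0, 88.6, 49.5]
tcp_rot: [3.141, 0.0, 1.571]
ft_force: [0.7, 0.6, -0.9]
opening: 0.526
grip_force: 30.0
```

Call:
{"op": "jog_arm", "data": {
  "motion": [
    [[0, 0, 4], 0],
    [[0, 0, 7.5], 0],
    [[0, 0, 7.5], 0],
    [[0, 0, 7.5], 0]
  ]
}}

```text
t: 13.8
eef_pos: [471.3, 88.7, 43.3]
tcp_rot: [3.14, 0.0, 1.571]
ft_force: [0.8, 0.1, -0.7]
opening: 0.521
grip_force: 30.0
```

Call:
{"op": "jog_arm", "data": {
  "motion": [
    [[0, 0, 0], 0],
    [[0, 0, 0], 0],
    [[0, 0, 0], 0],
    [[0, 0, 0], 0],
    [[0, 0, 0], 0]
  ],
  "grip": 0
}}

```text
t: 14.3
eef_pos: [470.9, 88.9, 42.7]
tcp_rot: [3.141, 0.0, 1.571]
ft_force: [-0.2, -0.2, 0.3]
opening: 0.89
grip_force: 0.0
```

Call:
{"op": "jog_arm", "data": {
  "motion": [
    [[0, 0, 0], 0],
    [[0, 0, -10], 0],
    [[0, 0, -50], 0],
    [[0, 0, -95], 0],
    [[0, 0, -140], 0]
  ]
}}

```text
t: 14.8
eef_pos: [470.4, 88.9, 184.8]
tcp_rot: [-3.141, 0.0, 1.571]
ft_force: [1.1, -0.5, -0.4]
opening: 0.997
grip_force: 0.0
```

Call:
{"op": "jog_arm", "data": {
  "motion": [
    [[-45, 0, 0], 0],
    [[-90, 0, 0], 0],
    [[-110, 0, 0], 0],
    [[-110, 0, 0], 0],
    [[-110, 0, 0], 0]
  ]
}}

```text
t: 15.3
eef_pos: [470.7, -21.0, 183.0]
tcp_rot: [3.141, -0.0, 1.57]
ft_force: [0.3, 1.0, 0.5]
opening: 0.999
grip_force: 0.0
```

```bash
python3 w.py w6 wine_box_mid stand_wine_top
```

```text
15.3 [470.7 -21.  183. ] [ 3.141 -0.     1.57 ] 1.0
wine_box_mid 0.93 [224.2, 51.8, 279.1, 114.2] rect@54 [471.9  88.5] [50.  51.1] 0.039745137095451355
stand_wine_top 0.87 [203.7, 37.8, 296.7, 133.3] [470.8  88.3] 50.0
```

The wine box is down within about 1 mm of the middle of its stand. Next is the navy box.

Call:
{"op": "jog_arm", "data": {
  "motion": [
    [[-43, 0, -10], 0],
    [[-86, 0, -20], 0],
    [[-129, 0, -20], 0],
    [[-172, 0, -20], 0],
    [[-215, 0, -20], 0]
  ]
}}

```text
t: 15.95
eef_pos: [471.1, -236.9, 202.8]
tcp_rot: [3.141, 0.0, 1.572]
ft_force: [0.8, 0.8, 0.1]
opening: 0.999
grip_force: 0.0
```

Call:
{"op": "jog_arm", "data": {
  "motion": [
    [[-43, 0, 0], 0],
    [[-86, 0, 0], 0],
    [[-129, 0, 0], 0],
    [[-172, 5, 0], 0],
    [[-215, 10, 0], 0]
  ]
}}

```text
t: 16.45
eef_pos: [481.6, -451.8, 202.6]
tcp_rot: [-3.141, -0.0, 1.572]
ft_force: [0.6, -0.6, -0.1]
opening: 0.998
grip_force: 0.0
```

Call:
{"op": "jog_arm", "data": {
  "motion": [
    [[-43, 3, 0], 0],
    [[-84, 5, 0], 0],
    [[-84, 5, 0], 0],
    [[-84, 5, 0], 0],
    [[-84, 5, 0], 0]
  ]
}}

```text
t: 16.95
eef_pos: [486.5, -533.6, 202.5]
tcp_rot: [-3.141, -0.001, 1.572]
ft_force: [0.9, 0.4, 0.1]
opening: 1.001
grip_force: 0.0
```

```bash
python3 w.py w7 navy_box_mid stand_yellow_top oil_bottle_mid mat_top candle
```

```text
16.95 [ 486.5 -533.6  202.5] [-3.141e+00 -1.000e-03  1.572e+00] 1.0
navy_box_mid 0.61 [236.6, 70.0, 295.9, 132.8] rect@54 [ 500.5 -440.1] [50.8 49.7] 72.78508758544922
stand_yellow_top 0.86 [214.9, 55.4, 301.9, 143.9] [ 496.1 -435. ] 49.8
candle 0.75 [346.7, 65.3, 457.9, 149.2] rect@54 [ 643.1 -440.2] [ 86.  114.9] 77.17694854736328
```

View pics/w7.png

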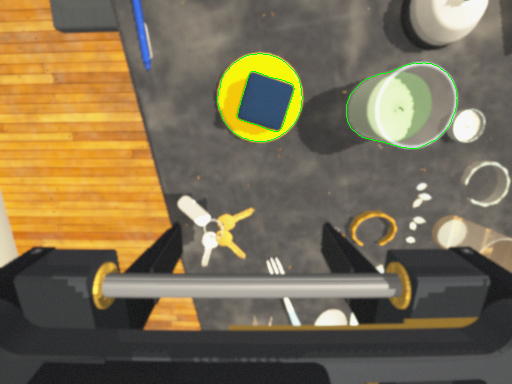

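The wrist view shows the navy box at (266,101) on the yellow stand at (259,98). The candle is close by at (400,105), so I'll grasp with the fingers closing along y to keep the gripper body away from it.

Call:
{"op": "jog_arm", "data": {
  "motion": [
    [[20, 3, 0], -0.147],
    [[40, 6, 0], -0.294],
    [[60, 9, 0], -0.44],
    [[80, 12, 0], -0.587],
    [[93.5, 14, 0], -0.733]
  ]
}}

```text
t: 17.75
eef_pos: [500.1, -440.1, 202.9]
tcp_rot: [3.142, 0.0, 2.311]
ft_force: [-0.3, 0.1, 0.2]
opening: 0.999
grip_force: 0.0
```

Call:
{"op": "jog_arm", "data": {
  "motion": [
    [[0, 0, 0], -0.14],
    [[0, 0, 0], -0.28],
    [[0, 0, 0], -0.41],
    [[0, 0, 0], -0.534],
    [[0, 0, 0], -0.534]
  ]
}}

```text
t: 18.25
eef_pos: [499.9, -441.4, 202.9]
tcp_rot: [-3.141, 0.0, 2.84]
ft_force: [-0.4, -0.4, -0.8]
opening: 0.999
grip_force: 0.0
```

Call:
{"op": "jog_arm", "data": {
  "motion": [
    [[0, 0, 0], 0],
    [[0, 0, 45], 0],
    [[0, 0, 90], 0],
    [[0, 0, 130], 0],
    [[0, 0, 160.5], 0]
  ]
}}

```text
t: 18.75
eef_pos: [499.4, -441.0, 39.8]
tcp_rot: [3.141, -0.001, 2.834]
ft_force: [0.1, -0.5, -0.2]
opening: 1.001
grip_force: 0.0
```

Call:
{"op": "jog_arm", "data": {
  "motion": [
    [[0, 0, 0], 0],
    [[0, 0, 0], 0],
    [[0, 0, 0], 0]
  ]
}}

```text
t: 19.05
eef_pos: [500.1, -441.8, 42.9]
tcp_rot: [-3.141, 0.001, 2.836]
ft_force: [0.2, -0.6, -0.7]
opening: 0.998
grip_force: 0.0
```

Call:
{"op": "jog_arm", "data": {
  "motion": [
    [[0, 0, 0], 0],
    [[0, 0, 0], 0],
    [[0, 0, 0], 0],
    [[0, 0, 0], 0],
    [[0, 0, 0], 0]
  ],
  "grip": 1
}}

```text
t: 19.55
eef_pos: [499.9, -441.7, 42.3]
tcp_rot: [-3.141, 0.0, 2.838]
ft_force: [0.5, 0.8, 0.3]
opening: 0.638
grip_force: 0.0
```

Call:
{"op": "jog_arm", "data": {
  "motion": [
    [[0, 0, 0], 0],
    [[0, 0, 0], 0],
    [[0, 0, 0], 0]
  ]
}}

```text
t: 19.85
eef_pos: [499.9, -441.6, 42.2]
tcp_rot: [-3.142, -0.0, 2.838]
ft_force: [-0.7, 1.3, 0.6]
opening: 0.525
grip_force: 30.0
```

Call:
{"op": "jog_arm", "data": {
  "motion": [
    [[0, 0, -40], 0],
    [[0, 0, -80], 0.14],
    [[0, 0, -110], 0.28],
    [[25, 13, -110], 0.42],
    [[50, 26, -110], 0.56]
  ]
}}

```text
t: 20.35
eef_pos: [459.6, -401.5, 152.9]
tcp_rot: [3.142, 0.002, 2.272]
ft_force: [-0.5, 0.0, -1.5]
opening: 0.525
grip_force: 30.0
```

```bash
cat > g.py <<'E'
from h import *
import sys
s=state(); y=s["tcp_rot"][2]; tx,ty=float(sys.argv[1]),float(sys.argv[2]); dx,dy=tx-s["eef_pos"][0],ty-s["eef_pos"][1]
print(np.round(s["eef_pos"],1),round(y,3),"shift",round(dx*np.cos(y)+dy*np.sin(y),1),round(dx*np.sin(y)-dy*np.cos(y),1),"turn to",sys.argv[3],round(y-float(sys.argv[3]),3))
E
python3 g.py 435 -195 1.571
```

```text
[ 459.6 -401.5  152.9] 2.272 shift 173.7 114.4 turn to 1.571 0.701
```

Call:
{"op": "jog_arm", "data": {
  "motion": [
    [[35, 23, 0], 0.14],
    [[70, 46, 0], 0.28],
    [[105, 69, 0], 0.42],
    [[140, 92, 0], 0.56],
    [[174, 114, 0], 0.701]
  ]
}}

```text
t: 20.85
eef_pos: [433.1, -194.0, 152.2]
tcp_rot: [3.141, 0.0, 1.571]
ft_force: [0.9, 0.5, 0.1]
opening: 0.526
grip_force: 30.0
```

Call:
{"op": "jog_arm", "data": {
  "motion": [
    [[20, -1, 25], 0],
    [[40, -2, 50], 0],
    [[40, -2, 50], 0],
    [[40, -2, 50], 0],
    [[40, -2, 50], 0]
  ]
}}

```text
t: 21.35
eef_pos: [432.0, -156.5, 102.9]
tcp_rot: [3.14, 0.001, 1.576]
ft_force: [0.9, -0.2, -0.9]
opening: 0.525
grip_force: 30.0
```

```bash
python3 w.py w8 navy_box_mid stand_navy_top; python3 g.py 432.5 -86 1.571
```

```text
21.35 [ 432.  -156.5  102.9] [3.140e+00 1.000e-03 1.576e+00] 0.53
navy_box_mid 0.79 [207.4, 201.1, 296.8, 302.3] rect@54 [ 433.2 -168.5] [60.8 71.6] 88.81331634521484
stand_navy_top 0.63 [197.4, 63.6, 310.8, 185.6] [431.9 -85.8] 49.7
[ 431.7 -156.4  102.8] 1.576 shift 70.4 1.1 turn to 1.571 0.005
```

View pics/w8.png

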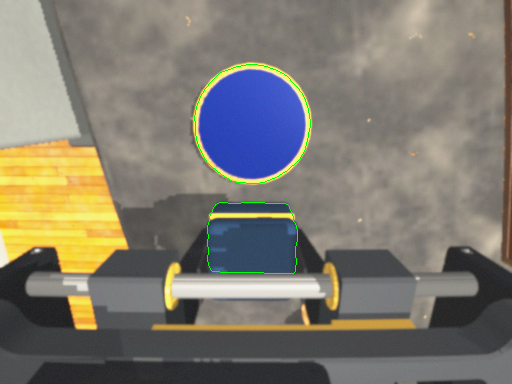

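The view matches the wine box approach: the stand is at (252,124) and the box's front edge at row 203. I'll place it the same way.

Call:
{"op": "jog_arm", "data": {
  "motion": [
    [[35, 0, 0], 0],
    [[70, 0.3, 0], 0],
    [[70, 0.3, 0], 0],
    [[70, 0.3, 30], 0],
    [[70, 0.3, 52], 0]
  ]
}}

```text
t: 22.0
eef_pos: [431.9, -86.1, 49.9]
tcp_rot: [3.139, 0.001, 1.577]
ft_force: [0.3, 0.4, -0.5]
opening: 0.523
grip_force: 30.0
```

Call:
{"op": "jog_arm", "data": {
  "motion": [
    [[0, 0, 4], 0],
    [[0, 0, 7.5], 0],
    [[0, 0, 7.5], 0],
    [[0, 0, 7.5], 0]
  ]
}}

```text
t: 22.4
eef_pos: [431.6, -85.8, 43.4]
tcp_rot: [3.14, 0.001, 1.577]
ft_force: [-0.2, -0.5, 0.2]
opening: 0.527
grip_force: 30.0
```

Call:
{"op": "jog_arm", "data": {
  "motion": [
    [[0, 0, 0], 0],
    [[0, 0, 0], 0],
    [[0, 0, 0], 0],
    [[0, 0, 0], 0],
    [[0, 0, 0], 0]
  ],
  "grip": 0
}}

```text
t: 22.9
eef_pos: [431.3, -85.5, 42.7]
tcp_rot: [3.142, 0.0, 1.577]
ft_force: [-0.2, -0.5, 0.6]
opening: 0.889
grip_force: 0.0
```

Call:
{"op": "jog_arm", "data": {
  "motion": [
    [[0, 0, 0], 0],
    [[0, 0, -10], 0],
    [[0, 0, -50], 0],
    [[0, 0, -95], 0],
    [[0, 0, -140], 0]
  ]
}}

```text
t: 23.4
eef_pos: [430.7, -85.3, 184.8]
tcp_rot: [-3.141, -0.0, 1.577]
ft_force: [0.5, -0.6, -0.6]
opening: 1.002
grip_force: 0.0
```

Call:
{"op": "jog_arm", "data": {
  "motion": [
    [[-45, 0, 0], 0],
    [[-90, 0, 0], 0],
    [[-110, 0, 0], 0],
    [[-110, 0, 0], 0],
    [[-110, 0, 0], 0]
  ]
}}

```text
t: 23.9
eef_pos: [431.5, -195.2, 182.9]
tcp_rot: [-3.141, -0.0, 1.576]
ft_force: [0.0, -0.3, 0.1]
opening: 0.998
grip_force: 0.0
```

```bash
python3 w.py w9 navy_box_mid stand_navy_top;  python3 g.py 537.7 -385 1.571
```

```text
23.9 [ 431.5 -195.2  182.9] [-3.141 -0.     1.576] 1.0
navy_box_mid 0.95 [226.3, 56.2, 279.2, 111.6] rect@54 [432.2 -86. ] [49.3 48.5] 0.32416829466819763
stand_navy_top 0.56 [207.6, 37.5, 298.1, 137.9] [432.3 -86.1] 50.1
[ 431.8 -194.4  182.8] 1.578 shift -191.3 104.5 turn to 1.571 0.007
```

Navy box is centred. Now the bottle, from its known parking spot.

Call:
{"op": "jog_arm", "data": {
  "motion": [
    [[-27, 35, 0], 0],
    [[-54, 70, 0], 0.006],
    [[-80, 106, 0], 0.006],
    [[-80, 106, 0], 0.006],
    [[-80, 106, 0], 0.006]
  ]
}}

```text
t: 24.55
eef_pos: [538.5, -273.9, 181.9]
tcp_rot: [-3.14, -0.001, 1.572]
ft_force: [-0.2, -0.5, -0.5]
opening: 0.998
grip_force: 0.0
```

```bash
python3 g.py 537.7 -275.5 1.571;python3 w.py w10 oil_bottle_mid mat_top
```

```text
[ 538.5 -273.9  181.9] 1.572 shift -1.6 -0.8 turn to 1.571 0.001
24.55 [ 538.5 -273.9  181.9] [-3.140e+00 -1.000e-03  1.572e+00] 1.0
oil_bottle_mid 0.31 [181.7, 263.9, 257.1, 328.0] rect@54 [ 502.9 -421.1] [85.8 41.9] 1.5168702602386475
mat_top 0.86 [209.4, 144.9, 293.0, 220.9] [ 537.7 -274. ] 50.5
```

View pics/w10.png

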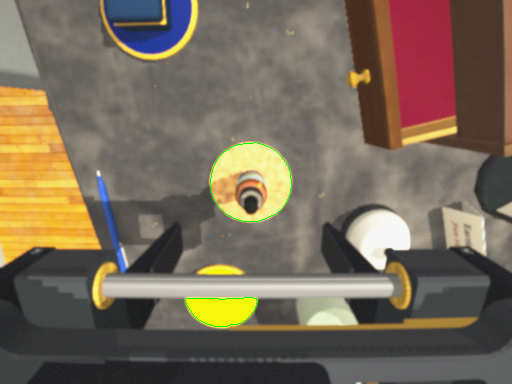

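The bottle stands upright in the middle of the mat at (251,195), under the gripper.

Call:
{"op": "jog_arm", "data": {
  "motion": [
    [[0, 0, 40], 0],
    [[0, 0, 80], 0],
    [[0, 0, 110], 0],
    [[0, 0, 119], 0],
    [[0, 0, 119], 0]
  ]
}}

```text
t: 25.2
eef_pos: [537.9, -274.4, 63.3]
tcp_rot: [-3.14, -0.001, 1.571]
ft_force: [-0.1, 0.3, 0.5]
opening: 1.0
grip_force: 0.0
```

Call:
{"op": "jog_arm", "data": {
  "motion": [
    [[0, 0, 0], 0],
    [[0, 0, 0], 0],
    [[0, 0, 0], 0],
    [[0, 0, 0], 0],
    [[0, 0, 0], 0]
  ],
  "grip": 1
}}

```text
t: 25.7
eef_pos: [538.5, -275.0, 64.1]
tcp_rot: [3.141, 0.0, 1.571]
ft_force: [0.8, -0.6, 0.5]
opening: 0.636
grip_force: 0.0
```

Call:
{"op": "jog_arm", "data": {
  "motion": [
    [[0, 0, 0], 0],
    [[0, 0, 0], 0],
    [[0, 0, 0], 0],
    [[0, 0, 0], 0],
    [[0, 0, 0], 0]
  ]
}}

```text
t: 26.2
eef_pos: [538.4, -274.9, 63.6]
tcp_rot: [-3.142, 0.0, 1.571]
ft_force: [-0.3, -1.0, 0.0]
opening: 0.335
grip_force: 30.0
```

Call:
{"op": "jog_arm", "data": {
  "motion": [
    [[0, 0, -30], 0],
    [[0, 0, -60], 0],
    [[0, 0, -75], 0],
    [[0, 0, -75], 0],
    [[0, 0, -75], 0]
  ]
}}

```text
t: 26.7
eef_pos: [538.2, -274.7, 138.1]
tcp_rot: [-3.141, -0.0, 1.571]
ft_force: [-0.3, -0.4, -1.0]
opening: 0.332
grip_force: 30.0
```

```bash
python3 w.py w11 oil_bottle_mid mat_top
python3 - <<'E'
from h import *
p=np.load("last.npy",allow_pickle=True).item(); i=p["img"][170:310,180:330]
cv2.imwrite("pics/w11c.png",cv2.resize(i,None,fx=4,fy=4,interpolation=cv2.INTER_CUBIC))
s=state()["eef_pos"]
for dy in (-2,0,2,4): print(dy,np.round(proj(p,[s[0],s[1]+dy,s[2]-59+102]),1),np.round(proj(p,[s[0],s[1]+dy+16.5,s[2]-59]),1))
E
python3 g.py 496 -438 1.571
```

```text
26.7 [ 538.2 -274.7  138.1] [-3.141 -0.     1.571] 0.33
oil_bottle_mid 0.56 [222.4, 201.0, 279.6, 298.9] rect@54 [ 538.5 -302. ] [73.4 49.6] 89.99433898925781
mat_top 0.92 [201.8, 145.9, 298.7, 226.8] [ 537.2 -274.1] 50.4
-2 [250.5 307.1] [250.8 202.1]
0 [250.5 303.4] [250.8 199.6]
2 [250.5 299.7] [250.8 197.2]
4 [250.5 295.9] [250.8 194.8]
[ 538.  -274.7  137.4] 1.571 shift -163.3 -42.0 turn to 1.571 -0.0
```

View pics/w11c.png

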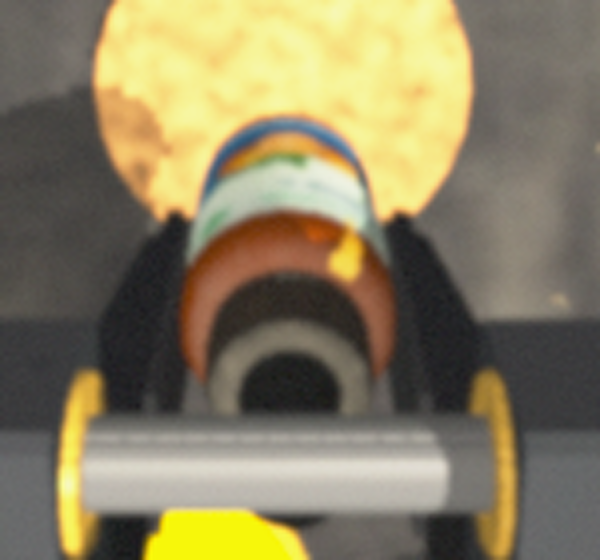

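The bottle is held upright, within about 1 mm of the grip centre. I'll do a last look at the yellow stand from just short of it.

Call:
{"op": "jog_arm", "data": {
  "motion": [
    [[-46, -9, 0], 0],
    [[-92, -18, 0], 0],
    [[-138, -26, 0], 0],
    [[-184, -34, 0], 0],
    [[-230, -42, 0], 0]
  ]
}}

```text
t: 27.35
eef_pos: [495.6, -506.5, 137.4]
tcp_rot: [-3.141, -0.001, 1.571]
ft_force: [1.4, 0.3, -0.7]
opening: 0.33
grip_force: 30.0
```

Call:
{"op": "jog_arm", "data": {
  "motion": [
    [[0, 0, 0], 0],
    [[0, 0, 0], 0],
    [[0, 0, 0], 0],
    [[0, 0, 0], 0]
  ]
}}

```text
t: 27.75
eef_pos: [496.9, -503.6, 138.5]
tcp_rot: [-3.141, -0.001, 1.572]
ft_force: [-0.2, -0.4, -1.1]
opening: 0.335
grip_force: 30.0
```

```bash
python3 w.py w12 oil_bottle_mid stand_yellow_top candle; python3 g.py 496 -435.5 1.571
```

```text
27.75 [ 496.9 -503.6  138.5] [-3.141e+00 -1.000e-03  1.572e+00] 0.33
oil_bottle_mid 0.92 [224.0, 200.8, 281.1, 300.2] rect@54 [ 498.9 -531.9] [73.6 49.4] 83.3351058959961
stand_yellow_top 0.89 [197.8, 74.8, 302.6, 178.1] [ 496.1 -435.1] 49.6
candle 0.97 [353.4, 94.5, 498.1, 198.7] rect@54 [ 645.3 -449.9] [125.3  90. ] 5.668689250946045
[ 496.8 -504.2  138.9] 1.572 shift 68.7 -0.7 turn to 1.571 0.001
```

Call:
{"op": "jog_arm", "data": {
  "motion": [
    [[35, -0.5, 0], 0],
    [[68.3, -0.5, 0], 0],
    [[68.3, -0.5, 0], 0],
    [[68.3, -0.5, 35], 0],
    [[68.3, -0.5, 58], 0]
  ]
}}

```text
t: 28.45
eef_pos: [496.1, -436.5, 80.0]
tcp_rot: [3.141, 0.001, 1.572]
ft_force: [0.3, -0.2, -0.2]
opening: 0.332
grip_force: 30.0
```

Call:
{"op": "jog_arm", "data": {
  "motion": [
    [[0, 0, 4], 0],
    [[0, 0, 8], 0],
    [[0, 0, 8.5], 0],
    [[0, 0, 8.5], 0]
  ]
}}

```text
t: 28.85
eef_pos: [496.2, -437.0, 73.2]
tcp_rot: [3.141, 0.001, 1.571]
ft_force: [-0.5, 0.2, -0.3]
opening: 0.333
grip_force: 30.0
```

Call:
{"op": "jog_arm", "data": {
  "motion": [
    [[0, 0, 0], 0],
    [[0, 0, 0], 0],
    [[0, 0, 0], 0],
    [[0, 0, 0], 0],
    [[0, 0, 0], 0]
  ],
  "grip": 0
}}

```text
t: 29.35
eef_pos: [495.9, -436.6, 72.2]
tcp_rot: [3.142, 0.0, 1.571]
ft_force: [-0.5, -1.0, 0.2]
opening: 0.698
grip_force: 0.0
```

Call:
{"op": "jog_arm", "data": {
  "motion": [
    [[0, 0, 0], 0],
    [[0, 0, -10], 0],
    [[0, 0, -50], 0],
    [[0, 0, -95], 0],
    [[0, 0, -140], 0]
  ]
}}

```text
t: 29.85
eef_pos: [495.7, -436.4, 214.4]
tcp_rot: [-3.141, -0.0, 1.571]
ft_force: [0.6, -0.4, -0.3]
opening: 0.995
grip_force: 0.0
```

Call:
{"op": "jog_arm", "data": {
  "motion": [
    [[-45, 0, 0], 0],
    [[-90, 0, 0], 0],
    [[-110, 0, 0], 0],
    [[-110, 0, 0], 0],
    [[-110, 0, 0], 0]
  ]
}}

```text
t: 30.35
eef_pos: [495.7, -546.2, 212.2]
tcp_rot: [-3.141, -0.0, 1.57]
ft_force: [0.1, 0.7, 0.8]
opening: 1.003
grip_force: 0.0
```

```bash
python3 w.py w13 oil_bottle_mid stand_yellow_top
python3 - <<'E'
from h import *
p=np.load("last.npy",allow_pickle=True).item()
for z in (12,82,114): print(z,np.round(proj(p,[496.1,-435,z]),1))
cv2.imwrite("pics/fin.png",cv2.resize(p["img"][40:190,150:350],(800,600),interpolation=cv2.INTER_CUBIC))
E
```

```text
30.35 [ 495.7 -546.2  212.2] [-3.141 -0.     1.57 ] 1.0
oil_bottle_mid 0.68 [232.5, 66.1, 270.1, 100.1] rect@54 [ 496.1 -434.2] [34.3 35.1] 0.004944455809891224
stand_yellow_top 0.61 [205.3, 43.9, 292.4, 133.8] [ 496.5 -435.9] 50.4
12 [251.5  87.7]
82 [251.5  81. ]
114 [251.6  76.6]
```

View pics/fin.png

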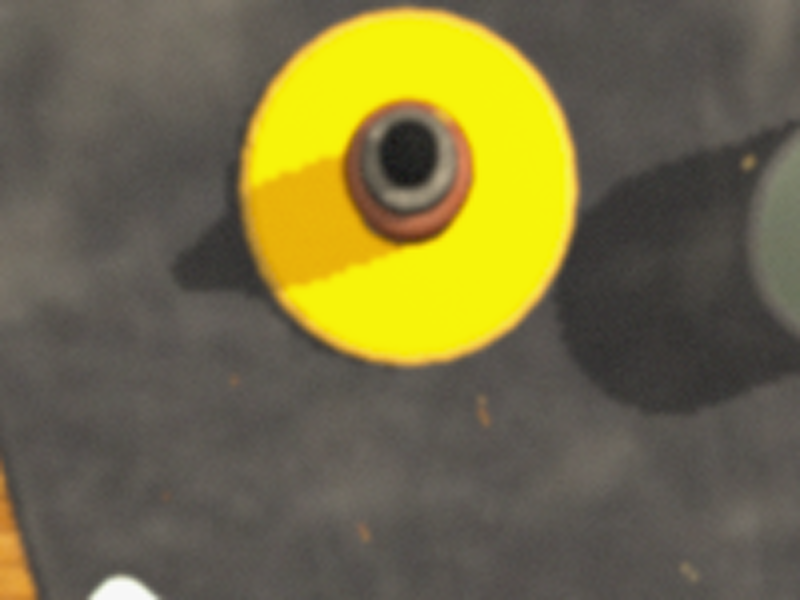

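The bottle stands upright on the yellow stand, with its bulb at (408,155) in the crop, about 2 mm from the middle. Everything is released, so I'm handing it in.

```bash
python3 -c "
from cell import *
print(job_done())"
```

```text
the job is handed in; nothing more can be done
None
```

All three pieces are back upright on their own stands (boxes within about 1 mm of centre, bottle about 2 mm), the gripper has let go of everything, and the job was handed in after about 30 s; I never moved the bell, candle or pad but took no final picture of them.

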